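Clear the bench: sort dice, checker and pip gauge, and close the dice tub

TASK

Sort the finished work and put it away: both bone dice in the round tub, the white checker flat in the square tray, and the brass pip gauge in the oblong tray, lying lengthwise along it. Once both dice are in, put the tub's lid on so that it sits level and fully home on the rim. Leave the engraving pen and the scraper lying where they are.

Things in the scene. Friction and masses are not known exactly. Their poses are not given: they have to be found in the camera images.
- die_a_center (a point): First bone die, a 20 mm off-white cube with dark pips (faces along its axes), one of two alike; this point is its centre, 10 mm above the bench; stands loose on the bench (z = 0) at the start
- die_b_center (a point): Second bone die, a 20 mm off-white cube with dark pips (faces along its axes), one of two alike; this point is its centre, 10 mm above the bench; stands loose on the bench (z = 0) at the start
- checker_center (a point): Smooth white checker, a plain disc 34 mm in diameter and 9 mm thick, loose, lying flat on the bench (z = 0) at the start; this point is its centre, half-way up; z is the disc's axis
- gauge_center (a point): Brass pip gauge, a solid bar 80 mm long (its x axis), 16 mm wide (its y axis) and 14 mm high with a row of six dark marks on top, loose on the bench (z = 0); this point is its centre, 7 mm above the bench
- lid_grip (a point): Grey round lid of the tub, loose, right way up on the bench (z = 0): disc 112 mm wide, 5 mm thick; below it a tapered plug 8 mm deep (90 to 82 mm wide), above it a straight bar grip 44 mm long (x axis), 18 mm wide (y), 22 mm high. This point: middle of the grip, 24 mm above the plug's underside; z = lid axis. Closed, the disc rests on the tub's rim, this point 56 mm above the bench; plug has 6 mm play each side
- tub: Round open grey plastic tub, fixed to the bench: 110 mm outer diameter, wall 4 mm (102 mm inside), 40 mm high, inner floor 5 mm above the bench; empty at the start. Origin: centre of its underside, on the bench
- square_tray: Square shallow pale wooden tray, fixed to the bench, 110 x 110 mm outside, walls and floor 5 mm thick, 15 mm high, empty at the start. Origin: centre of its underside, on the bench; x and y along its sides
- long_tray: Oblong shallow pale wooden tray, fixed to the bench, 125 mm long (its x axis) and 80 mm wide (its y axis) outside, walls and floor 5 mm thick, 15 mm high, empty at the start. Origin: centre of its underside, on the bench
- pen: Electric engraving pen lying loose on the bench, to be left alone: about 138 mm long along its x axis (-78 to +60 mm from its origin), 24 mm wide and 25 mm high; grey grip (+x half) with a black push button on top, steel nose to -x. Origin on the bench
- scraper: Hand scraper lying loose on the bench, to be left alone: 132 mm long along its x axis (-60 to +72 mm from its origin), 22 mm wide and 16 mm high; black plastic handle (+x half), flat steel blade to -x. Origin on the bench

How it is judged:
At the end, for the whole second after the job is handed in: Both dice lie in the tub, the lid level (0.06 rad) and seated (within 3 mm) on its rim; checker flat inside the square tray (centre within 36 mm along each side); gauge down in the oblong tray, within 0.3 rad of lengthwise; all released and at rest; pen and scraper moved under 25 mm (horizontal distance between each of die_a_center, die_b_center and tub below 0.046 m and z of die_a_center in the frame of tub between 0.005 and 0.024 m and z of die_b_center in the frame of tub between 0.005 and 0.024 m and horizontal distance between lid_grip and tub below 0.012 m and angle between lid_grip's own z axis and vertical below 0.06 rad and z of lid_grip in the frame of tub between 0.053 and 0.059 m and x of checker_center in the frame of square_tray between -0.036 and 0.036 m and y of checker_center in the frame of square_tray between -0.036 and 0.036 m and z of checker_center in the frame of square_tray between 0.004 and 0.014 m and angle between the z axis of checker_center and the z axis of square_tray, either way round below 0.15 rad and x of gauge_center in the frame of long_tray between -0.025 and 0.025 m and y of gauge_center in the frame of long_tray between -0.032 and 0.032 m and z of gauge_center in the frame of long_tray between 0.006 and 0.018 m and angle between the x axis of gauge_center and the x axis of long_tray, either way round below 0.3 rad and linear speed of each of die_a, die_b, checker, gauge, lid below 0.02 m/s); the robot touches nothing.
It fails at once if the engraving pen is moved more than 25 mm (distance of pen from where it was at the start of the episode above 0.025 m).
It fails at once if the scraper is moved more than 25 mm (distance of scraper from where it was at the start of the episode above 0.025 m).
It also fails if it takes over 144 s, if anything falls off the work surface, if the arm or the gripper's body presses on something with over 40 N, if the wrist force passes 120 N, or if a joint passes its speed limit or range.

ROBOT

A 7-joint arm with a two-finger parallel gripper is mounted at the origin on the work surface. World frame = base frame: x ahead of the robot, y to its left, z up, the work surface at z = 0. Lengths are in m, angles in rad, forces in N, time in s.
With the tool pointing down it reaches from about 0.4 to 0.85 m from the base axis. Payload 4.5 kg.
Tool frame: the origin (TCP) lies midway between the tips of the shut fingers; the grasp point (between the pads) lies 19 mm behind it; z points along the fingers, y is the line along which they close (so a half turn about z gives the same grasp; the last joint's range is limited). The gripper opens to 88 mm and grips with 3 to 60 N. Pads are 18 mm wide; open, the fingers measure 123 mm over their backs; the gripper's body (75 mm by 187 mm) begins 45 mm behind the grasp point.
Start: joints at [-1.165, 0.689, -0.195, 1.565, 0.157, 0.902, -0.215], TCP at [0.227, 0.582, 0.239] pointing down, gripper open.
Joint ranges: [-3.01, 3.01], [-0.46, 2.08], [-1.47, 1.51], [0.13, 2.56], [-1, 4.14], [0.04, 2.09], [-2.66, 2.66]. Speed limits (rad/s): [2.57, 2.57, 3.14, 3.14, 3.14, 3.14, 3.14].

INTERFACE

Orientations are given as a unit quaternion [x, y, z, w].
In Python, from plant import get_state, viewer, workorder gives the robot as it stands. The module is installed in compiled form; this text tells all that it offers.
- The arm moves only by the tool step_arm, never from a script. Its argument "motion" is a list of rows, each an object of numbers: "wx", "wy", "wz": the turn, a rotation vector about the tool's x, y, z each as a share of 180 degrees, from -1 to 1; "dx", "dy", "dz": the shift along the tool's x, y, z each as a share of 8 cm, from -1 to 1; "claw": the finger opening in mm, from 0 to 88.1. A call has 1 to 8 rows; each row is the pose to reach, as a shift and turn from the pose commanded when the call began, along the tool's axes at that moment, turning the shorter way round; what a row does not reach only later rows make up. A row lasts 1/10 s, in which the tool goes at most 50 mm and 8.59 degrees, less where a joint would pass 70% of its speed; a pose out of reach is approached as far as the arm can. A call with a number of a shift or a turn outside -1 to 1 is refused whole. A call with a gripper value outside its range is refused whole. The fingers move at their own pace and stop on an object; "force" is the grip in N (left out, the last holds). Time passes only in rows, so rows that repeat a pose let the fingers close. It gives the time, the measured TCP pose, the force, the opening and the grip force at its end, in the units of the state.
- get_state(): the state, without advancing time (a new reading comes with each control period).
- viewer.snapshot(name): name is "side" or "top" or "wrist"; returns (picture, depth): 480x640x3 uint8, red, green, blue; 480x640 float32, m along the optical axis (not along the pixel's ray), 0 where there is no reading.
- viewer.calibration(name): a dict with "vfov" (degrees; the focal length in pixels is half the picture's height over the tangent of half this angle, whatever the lens; pixels are square), "cx", "cy" (the principal point, pixels), "extrinsics" (4x4, takes a point from camera to world coordinates). Camera axes: x right, y down, z forward; pixel columns grow to the right and rows downward; lengths in m; the calibration is good to about 2 mm. A picture is of the moment at which its call begins: read the wrist's pose just before it. calibration takes no time and is no camera call; for the wrist camera it gives the pose at the moment of the call.
- workorder.finish_job(): hands the job in; it is judged then, once.
The state is a dict: "clock": time; "q": joint angles; "qd": joint speeds; "joint_torque": joint torques, N m; "tool_pos": TCP position; "eef_rot": TCP orientation; "contact_force": force on the tool from outside, world axes, zero at the start; "moment": the same for the moment, N m; "opening": opening from 0.0 (shut) to 1.0 (fully open); "finger_force": force on a finger pad.
Only numpy, scipy, OpenCV 4.12 (cv2) and the standard library are available. Lean on these libraries where they do the work, as an engineer would, in place of code of your own. Each camera call takes 0.05 s, during which the arm holds its last target. There are 200 camera calls.

## Working session

There is one attempt and no reset: what is moved stays moved. The work goes in short steps, Python scripts to look and compute and a tool call to move; the robot and the scene stay as the last step left them, time stands still between calls to the robot, and variables do not carry over. Pictures are saved under pics/ and viewed, at most 14 in all, crops included, and the job is handed in when it is done.

Besides the shell and the picture viewer there is one more tool, called after ">>>" as a command line: name --argument value ..., lists and objects as JSON in quotes. step_arm: Moves the arm, as the interface text tells. Shift numbers are shares of 8 cm and turn numbers shares of 180 degrees, none past 1 either way. Its arguments: {"type":"object","properties":{"motion":{"type":"array","items":{"type":"object","properties":{"wx":{"type":"number","minimum":-1,"maximum":1},"wy":{"type":"number","minimum":-1,"maximum":1},"wz":{"type":"number","minimum":-1,"maximum":1},"dx":{"type":"number","minimum":-1,"maximum":1},"dy":{"type":"number","minimum":-1,"maximum":1},"dz":{"type":"number","minimum":-1,"maximum":1},"claw":{"type":"number"}}}},"force":{"type":"number"}},"required":["motion"]}

```bash
mkdir -p pics; ls; cat > h.py <<'E'
import numpy as np,cv2
from scipy.spatial.transform import Rotation as R
from plant import get_state,viewer,workorder
def snap(cam,fn):
    K=viewer.calibration(cam); im,d=viewer.snapshot(cam)
    cv2.imwrite(f'pics/{fn}.png',im[:,:,::-1]); np.savez(f'pics/{fn}.npz',d=d,im=im,f=240/np.tan(np.radians(K['vfov'])/2),cx=K['cx'],cy=K['cy'],E=K['extrinsics'])
def load(fn): return np.load(f'pics/{fn}.npz')
def pt(S,u,v,z=None):
    r=np.array([(u-S['cx'])/S['f'],(v-S['cy'])/S['f'],1]);E=S['E']
    if z is None: return E[:3,:3]@(r*S['d'][int(round(v)),int(round(u))])+E[:3,3]
    w=E[:3,:3]@r; return E[:3,3]+w*(z-E[2,3])/w[2]
def cloud(S):
    v,u=np.mgrid[0:480,0:640];d=S['d']
    P=np.stack([(u-S['cx'])/S['f']*d,(v-S['cy'])/S['f']*d,d],-1)
    return P@S['E'][:3,:3].T+S['E'][:3,3]
def go(x,y,z,yaw=None):
    """yaw: world angle of tool y (closing) axis, deg, mod 180; tool down"""
    s=get_state();q=R.from_quat(s['eef_rot']);p=np.array(s['tool_pos'])
    d=q.inv().apply(np.array([x,y,z])-p)/.08
    out=[d]
    if yaw is not None:
        best=None
        for k in (0,180):
            a=np.radians(yaw+k);Y=np.array([np.cos(a),np.sin(a),0]);Z=np.array([0,0,-1.]);X=np.cross(Y,Z)
            w=(q.inv()*R.from_matrix(np.stack([X,Y,Z],1))).as_rotvec()/np.pi
            if best is None or np.linalg.norm(w)<np.linalg.norm(best): best=w
        out.append(best)
    print('d',np.round(d,3),'w',np.round(out[1:],3))
E
python3 - <<'E'
from h import *
for c in('top','side'):
    snap(c,c+'0');S=load(c+'0');print(c,S['E'].round(3),S['f'],S['cx'],S['cy'])
s=get_state();print(s)
E
```

```text
pics
top [[-0.005 -0.997  0.078  0.418]
 [-1.     0.006  0.013 -0.008]
 [-0.013 -0.078 -0.997  1.011]
 [ 0.     0.     0.     1.   ]] 511.57953277753603 323.02272024584107 232.8827744150163
side [[ 0.851 -0.362  0.381  0.135]
 [-0.525 -0.593  0.611 -0.587]
 [ 0.005 -0.72  -0.694  0.742]
 [ 0.     0.     0.     1.   ]] 527.5311556656941 321.67831370295914 235.05404876354527
{'clock': 0.1, 'q': array([-1.16518536,  0.68990043, -0.19452074,  1.56622019,  0.15730916,
        0.90249625, -0.21506574]), 'qd': array([-0.00124869,  0.00035023, -0.00058989, -0.00195526,  0.00217461,
        0.00035942, -0.00087075]), 'joint_torque': array([-1.93793225e-03, -5.28509331e+01, -1.27127264e+00, -1.53838974e+01,
       -5.25904144e-02,  1.97735229e-03,  2.60230996e-05]), 'tool_pos': array([0.22690388, 0.58175855, 0.23799534]), 'eef_rot': array([ 1.84780255e-01,  9.82779523e-01, -8.11381435e-04, -8.92139094e-05]), 'contact_force': array([-0.18606353,  0.08140038, -0.57530081]), 'moment': array([-0.01585271, -0.06134296, -0.00870896]), 'finger_force': 0.0, 'opening': 1.0046082115496027}
```

View pics/top0.png

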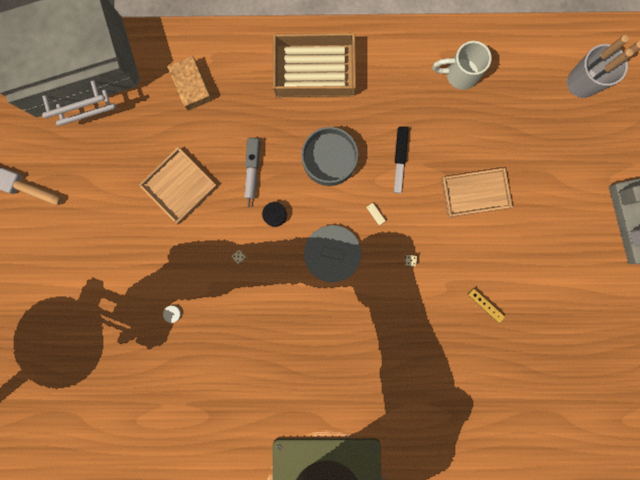

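View pics/side0.png

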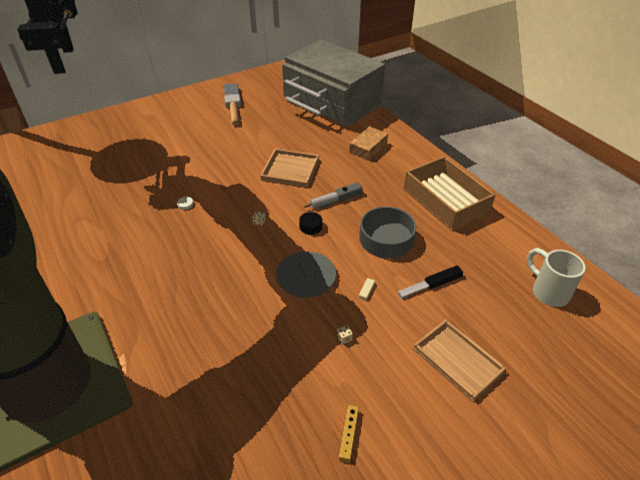

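The top view shows the lid at (332,253), tub (330,156), square tray (178,185), long tray (478,191), checker (172,314), gauge (486,305), and dice at (411,260) and perhaps (238,257). The black disc (275,214) and cream block (376,213) are distractors. The side view agrees. I'll measure these from depth.

```bash
cat > m.py <<'E'
from h import *
def meas(S,u,v,r,zlo=.004,zhi=.1):
    P=cloud(S);m=np.zeros((480,640),np.uint8)
    m[max(v-r,0):v+r,max(u-r,0):u+r]=1
    m&=((P[...,2]>zlo)&(P[...,2]<zhi)&(S['d']>0)).astype(np.uint8)
    n,l,st,c=cv2.connectedComponentsWithStats(m)
    k=1+np.argmax(st[1:,4]);q=P[l==k]
    (x,y),(w,h),a=cv2.minAreaRect((q[:,:2]*1000).astype(np.float32))
    if w<h: a+=90;w,h=h,w
    return np.round([x,y,w,h,a%180,*(np.percentile(q[:,2],[50,98])*1000),len(q)],1)
E
python3 - <<'E'
from m import *
S=load('top0');P=cloud(S)
print('table',[P[v,u].round(4) for u,v in((250,350),(560,250),(100,220),(330,380),(450,120))])
for n,u,v,r in(('dieA?',238,257,14),('dieB',411,260,14),('chk',172,314,16),('gauge',486,305,28),('lid',332,253,36),('tub',330,156,36),('sq',178,185,46),('long',478,191,42),('pen',252,170,40),('scr',402,160,40),('black',275,214,18),('cream',376,213,16)):
    print(n,meas(S,u,v,r))
print('grip',meas(S,332,253,36,.022))
a=cv2.resize(S['im'][235:280,215:260],(400,400),interpolation=2);b=cv2.resize(S['im'][235:280,390:435],(400,400),interpolation=2)
cv2.imwrite('pics/dice.png',np.hstack([a,b])[:,:,::-1])
E
```

```text
table [array([0.2685, 0.1477, 0.0009]), array([ 0.4604, -0.4617, -0.0006]), array([0.5249, 0.449 , 0.0017]), array([ 0.2108, -0.0079,  0.0013]), array([ 0.7236, -0.2526, -0.0018])]
dieA? [451.1 168.4  20.1  20.   37.8  19.1  21.8 121. ]
dieB [ 442.  -166.3   20.2   19.5   87.8   18.8   22.2  120. ]
chk [340.  300.1  32.5  31.9 132.5   8.5  12.3 231. ]
gauge [ 354.2 -310.1   80.3   18.    45.5   13.1   16.8  379. ]
lid [ 456.7  -15.1  109.7  109.6  179.9   12.4   35.3 2543. ]
tub [ 646.3   -9.7  109.6  108.8    9.4    6.7   41.2 1744. ]
sq [ 594.6  292.3  112.4  110.5   44.7    6.2   16.5 2030. ]
long [ 575.8 -299.3  126.3   80.5   98.2    6.2   16.4 1621. ]
pen [618.2 147.7 137.4  27.4 173.6  19.7  24.9 712. ]
scr [ 642.4 -150.3  131.9   22.5  173.9   13.2   18.3  636. ]
black [534.4  98.8  46.8  46.4  15.3  21.1  25.  478. ]
cream [ 534.4 -100.4   44.9   16.1   34.3    9.1   12.4  187. ]
grip [456.6 -14.5  43.5  17.8  78.6  34.1  37.8 218. ]
```

View pics/dice.png

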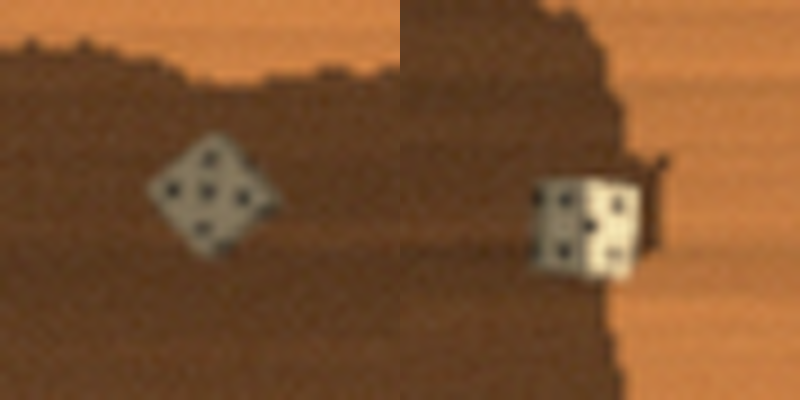

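The crop confirms two dice with pips: A is at about 40° and B is square to the axes. Next I'll cross-check with the side camera and work out the first move.

```bash
python3 - <<'E'
from m import *
S=load('side0')
for n,u,v,r in(('dieA',259,218,12),('dieB',345,336,14),('chk',186,203,13),('gauge',348,433,36),('lid',306,273,36),('tub',387,232,36)):
    print(n,meas(S,u,v,r))
print('grip',meas(S,306,273,36,.024))
T=load('top0');P=cloud(T)
for n,u,v,r in(('dieA',238,257,14),('dieB',411,260,14),('gauge',486,305,28),('chk',172,314,16)):
    print(n,meas(T,u,v,r,.006))
go(.28,.5,.17,90)
E
```

```text
dieA [451.4 166.7  22.2  20.1  38.9  16.9  21.3 122. ]
dieB [ 441.9 -167.5   20.1   20.1   85.4   17.7   20.5  195. ]
chk [341.1 299.4  34.4  31.4 117.    7.    9.4 137. ]
gauge [ 354.8 -311.3   81.3   16.1   46.9   13.    15.3  632. ]
lid [ 456.4  -15.7  113.6  109.9   57.4   11.9   34.4 2185. ]
tub [ 645.8  -11.1  111.5  108.4   51.1   20.6   39.7 1850. ]
grip [456.2 -15.3  47.9  18.7  76.8  33.   36.5 214. ]
dieA [451.1 168.4  20.1  20.   37.8  19.3  21.8 117. ]
dieB [ 442.1 -166.3   20.1   19.6   86.9   18.8   22.2  117. ]
gauge [ 354.7 -310.6   80.2   16.1   47.1   13.1   16.8  374. ]
chk [340.1 300.2  32.4  31.5 132.8   8.8  12.5 211. ]
d [-0.989 -0.71   0.851] w [[-0.001 -0.    -0.118]]
```

>>> step_arm --motion '[{"dx": -0.5, "dy": -0.35, "dz": 0.4, "wz": -0.04, "claw": 52}, {"dx": -0.989, "dy": -0.71, "dz": 0.851, "wx": -0.001, "wz": -0.118, "claw": 52}, {"dx": -0.989, "dy": -0.71, "dz": 0.851, "wx": -0.001, "wz": -0.118}, {"dx": -0.989, "dy": -0.71, "dz": 0.851, "wx": -0.001, "wz": -0.118}]'

```text
$.motion[0]: bad value
```

>>> step_arm --motion '[{"dx": -0.2, "dy": -0.5, "dz": 0.2}, {"dx": -0.4, "dy": -1, "dz": 0.5}, {"dx": -0.4, "dy": -1, "dz": 0.5}]'

```text
$.motion[0]: bad value
```

>>> step_arm --motion '[{"dx": -0.2, "dy": -0.5, "dz": 0.2}, {"dx": -0.35, "dy": -1, "dz": 0.5}, {"dx": -0.35, "dy": -1, "dz": 0.5}, {"dx": -0.35, "dy": -1, "dz": 0.5}]'

```text
$.motion[0]: bad value
```

```bash
python3 - <<'E'
from h import *
go(.3405,.300,.03,90);go(.3405,.300,.002,90);snap('wrist','w1')
E
```

```text
d [-2.602 -2.762  2.605] w [[-0.001 -0.    -0.118]]
d [-2.602 -2.761  2.955] w [[-0.001 -0.    -0.118]]
```

View pics/w1.png

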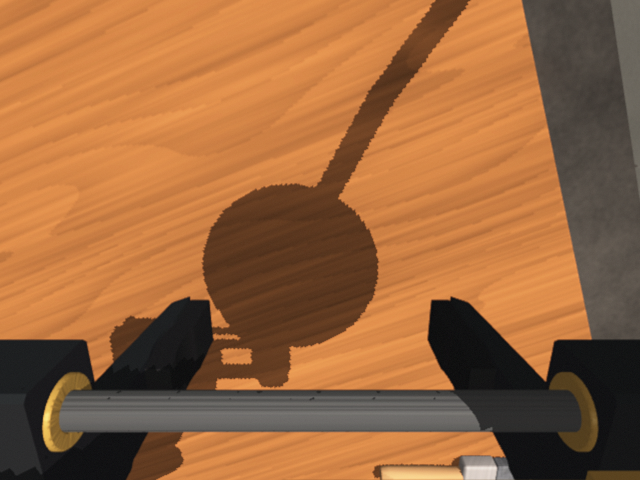

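The wrist view shows only bare bench and the fingertips at (200,305) and (440,305), because the moves were refused. Each row probably needs every key, so I'll try a single full call.

>>> step_arm --motion '[{"dx": -0.5, "dy": -0.35, "dz": 0.4, "wx": 0, "wy": 0, "wz": -0.04, "claw": 52}, {"dx": -0.989, "dy": -0.71, "dz": 0.851, "wx": -0.001, "wy": 0, "wz": -0.118, "claw": 52}, {"dx": -0.989, "dy": -0.71, "dz": 0.851, "wx": -0.001, "wy": 0, "wz": -0.118, "claw": 52}, {"dx": -0.989, "dy": -0.71, "dz": 0.851, "wx": -0.001, "wy": 0, "wz": -0.118, "claw": 52}]' --force 20

```text
clock: 0.55
tool_pos: [0.2821, 0.4963, 0.1686]
eef_rot: [0.003, 1.0, -0.002, -0.0]
contact_force: [0.2, 0.5, -0.6]
opening: 0.659
finger_force: 0.0
```

>>> step_arm --motion '[{"dx": -0.2, "dy": -0.5, "dz": 0.2, "wx": 0, "wy": 0, "wz": 0, "claw": 52}, {"dx": -0.4, "dy": -1, "dz": 0.5, "wx": 0, "wy": 0, "wz": 0, "claw": 52}, {"dx": -0.4, "dy": -1, "dz": 0.5, "wx": 0, "wy": 0, "wz": 0, "claw": 52}]'

```text
clock: 0.85
tool_pos: [0.3136, 0.4141, 0.1287]
eef_rot: [0.005, 1.0, -0.003, -0.0]
contact_force: [-0.5, -0.5, 0.4]
opening: 0.592
finger_force: 0.0
```

>>> step_arm --motion '[{"dx": -0.2, "dy": -0.5, "dz": 0.2, "wx": 0, "wy": 0, "wz": 0, "claw": 52}, {"dx": -0.35, "dy": -1, "dz": 0.5, "wx": 0, "wy": 0, "wz": 0, "claw": 52}, {"dx": -0.35, "dy": -1, "dz": 0.5, "wx": 0, "wy": 0, "wz": 0, "claw": 52}, {"dx": -0.35, "dy": -1, "dz": 0.5, "wx": 0, "wy": 0, "wz": 0, "claw": 52}]'

```text
clock: 1.25
tool_pos: [0.3402, 0.3425, 0.0904]
eef_rot: [0.001, 1.0, 0.002, 0.001]
contact_force: [0.8, 0.4, 0.9]
opening: 0.591
finger_force: 0.0
```

```bash
python3 - <<'E'
from h import *
go(.3405,.300,.03,90);go(.3405,.300,.002,90)
E
```

```text
d [-0.005 -0.535  0.752] w [[ 0.001  0.    -0.001]]
d [-0.004 -0.536  1.102] w [[ 0.001  0.    -0.001]]
```

>>> step_arm --motion '[{"dx": 0, "dy": -0.25, "dz": 0.2, "wx": 0, "wy": 0, "wz": 0, "claw": 52}, {"dx": 0, "dy": -0.53, "dz": 0.4, "wx": 0, "wy": 0, "wz": 0, "claw": 52}, {"dx": 0, "dy": -0.53, "dz": 0.75, "wx": 0, "wy": 0, "wz": 0, "claw": 52}, {"dx": 0, "dy": -0.53, "dz": 0.9, "wx": 0, "wy": 0, "wz": 0, "claw": 52}, {"dx": 0, "dy": -0.53, "dz": 0.9, "wx": 0, "wy": 0, "wz": 0, "claw": 52}, {"dx": 0, "dy": -0.53, "dz": 0.9, "wx": 0, "wy": 0, "wz": 0, "claw": 52}]'

```text
clock: 1.85
tool_pos: [0.3409, 0.3031, 0.0195]
eef_rot: [-0.001, 1.0, 0.003, 0.001]
contact_force: [-0.1, 0.9, -0.1]
opening: 0.589
finger_force: 0.0
```

```bash
python3 - <<'E'
from h import *
go(.3405,.300,.002,90);snap('wrist','w2')
E
```

```text
d [ 0.006 -0.04   0.219] w [[0.002 0.001 0.   ]]
```

View pics/w2.png

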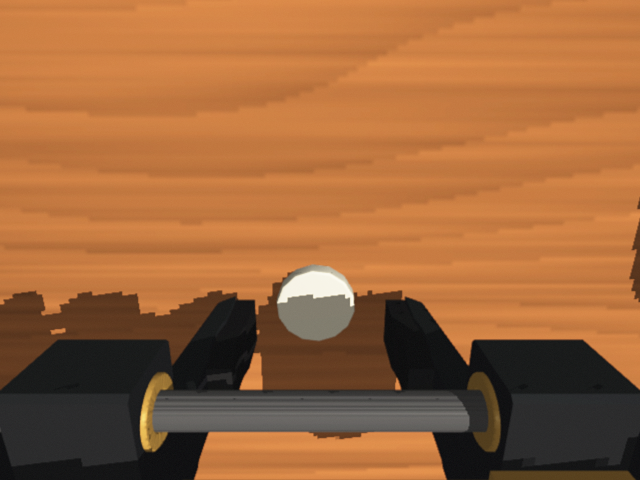

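The checker at (316,303) sits between the fingertips at (250,300) and (390,300). I'll go down and grip.

>>> step_arm --motion '[{"dx": 0, "dy": -0.03, "dz": 0.1, "wx": 0, "wy": 0, "wz": 0, "claw": 52}, {"dx": 0, "dy": -0.03, "dz": 0.2, "wx": 0, "wy": 0, "wz": 0, "claw": 52}, {"dx": 0, "dy": -0.03, "dz": 0.2, "wx": 0, "wy": 0, "wz": 0, "claw": 52}, {"dx": 0, "dy": -0.03, "dz": 0.2, "wx": 0, "wy": 0, "wz": 0, "claw": 28}, {"dx": 0, "dy": -0.03, "dz": 0.2, "wx": 0, "wy": 0, "wz": 0, "claw": 28}, {"dx": 0, "dy": -0.03, "dz": 0.2, "wx": 0, "wy": 0, "wz": 0, "claw": 28}, {"dx": 0, "dy": -0.03, "dz": 0.2, "wx": 0, "wy": 0, "wz": 0, "claw": 28}]'

```text
clock: 2.6
tool_pos: [0.3406, 0.2969, 0.0039]
eef_rot: [0.0, 1.0, 0.001, 0.0]
contact_force: [0.9, 0.8, 2.8]
opening: 0.373
finger_force: 20.0
```

>>> step_arm --motion '[{"dx": 0, "dy": 0, "dz": -0.1, "wx": 0, "wy": 0, "wz": 0, "claw": 28}, {"dx": 0, "dy": 0, "dz": -0.3, "wx": 0, "wy": 0, "wz": 0, "claw": 28}, {"dx": 0, "dy": 0, "dz": -0.6, "wx": 0, "wy": 0, "wz": 0, "claw": 28}, {"dx": 0, "dy": 0, "dz": -0.8, "wx": 0, "wy": 0, "wz": 0, "claw": 28}, {"dx": 0, "dy": 0, "dz": -0.8, "wx": 0, "wy": 0, "wz": 0, "claw": 28}]'

```text
clock: 3.1
tool_pos: [0.3407, 0.2973, 0.0699]
eef_rot: [0.001, 1.0, 0.003, 0.0]
contact_force: [0.1, 0.5, -0.1]
opening: 0.372
finger_force: 20.0
```

```bash
python3 - <<'E'
from h import *
go(.5945,.292,.07,90)
E
```

```text
d [-3.173e+00 -5.900e-02 -1.000e-03] w [[ 0.002  0.    -0.001]]
```

>>> step_arm --motion '[{"dx": -0.1, "dy": 0, "dz": 0, "wx": 0, "wy": 0, "wz": 0, "claw": 28}, {"dx": -0.3, "dy": 0, "dz": 0, "wx": 0, "wy": 0, "wz": 0, "claw": 28}, {"dx": -0.6, "dy": 0, "dz": 0, "wx": 0, "wy": 0, "wz": 0, "claw": 28}, {"dx": -1, "dy": 0, "dz": 0, "wx": 0, "wy": 0, "wz": 0, "claw": 28}]'

```text
clock: 3.5
tool_pos: [0.4201, 0.2959, 0.0669]
eef_rot: [-0.001, 1.0, -0.0, -0.001]
contact_force: [0.0, 0.8, -0.4]
opening: 0.37
finger_force: 20.0
```

>>> step_arm --motion '[{"dx": -0.35, "dy": 0, "dz": 0, "wx": 0, "wy": 0, "wz": 0, "claw": 28}, {"dx": -0.7, "dy": 0, "dz": 0, "wx": 0, "wy": 0, "wz": 0, "claw": 28}, {"dx": -1, "dy": 0, "dz": 0, "wx": 0, "wy": 0, "wz": 0, "claw": 28}]'

```text
clock: 3.8
tool_pos: [0.5022, 0.295, 0.0663]
eef_rot: [0.001, 1.0, -0.0, 0.0]
contact_force: [0.0, 0.6, -0.4]
opening: 0.37
finger_force: 20.0
```

>>> step_arm --motion '[{"dx": -0.35, "dy": 0, "dz": 0, "wx": 0, "wy": 0, "wz": 0, "claw": 28}, {"dx": -0.7, "dy": 0, "dz": 0, "wx": 0, "wy": 0, "wz": 0, "claw": 28}, {"dx": -1, "dy": -0.06, "dz": 0, "wx": 0, "wy": 0, "wz": 0, "claw": 28}, {"dx": -1, "dy": -0.06, "dz": 0, "wx": 0, "wy": 0, "wz": 0, "claw": 28}]'

```text
clock: 4.2
tool_pos: [0.5844, 0.2885, 0.0658]
eef_rot: [0.003, 1.0, -0.001, 0.002]
contact_force: [0.0, -0.8, -0.5]
opening: 0.374
finger_force: 20.0
```

>>> step_arm --motion '[{"dx": -0.17, "dy": 0, "dz": 0.2, "wx": 0, "wy": 0, "wz": 0, "claw": 28}, {"dx": -0.17, "dy": 0, "dz": 0.45, "wx": 0, "wy": 0, "wz": 0, "claw": 28}, {"dx": -0.17, "dy": 0, "dz": 0.6, "wx": 0, "wy": 0, "wz": 0, "claw": 28}, {"dx": -0.17, "dy": 0, "dz": 0.7, "wx": 0, "wy": 0, "wz": 0, "claw": 28}, {"dx": -0.17, "dy": 0, "dz": 0.7, "wx": 0, "wy": 0, "wz": 0, "claw": 28}]'

```text
clock: 4.7
tool_pos: [0.5924, 0.2909, 0.0099]
eef_rot: [-0.0, 1.0, -0.0, -0.001]
contact_force: [0.3, -0.8, -0.2]
opening: 0.375
finger_force: 20.0
```

```bash
python3 - <<'E'
from h import *
go(.5945,.292,.010,90)
print(get_state()['q'].round(2))
E
```

```text
d [-0.026  0.013 -0.001] w [[-0.    -0.001  0.   ]]
[-0.22  1.1  -0.6   1.56  0.83  0.76  0.38]
```

>>> step_arm --motion '[{"dx": 0, "dy": 0, "dz": 0, "wx": 0, "wy": 0, "wz": 0, "claw": 48}, {"dx": 0, "dy": 0, "dz": 0, "wx": 0, "wy": 0, "wz": 0, "claw": 48}, {"dx": 0, "dy": 0, "dz": 0, "wx": 0, "wy": 0, "wz": 0, "claw": 48}, {"dx": 0, "dy": 0, "dz": -0.2, "wx": 0, "wy": 0, "wz": 0, "claw": 48}, {"dx": 0, "dy": 0, "dz": -0.6, "wx": 0, "wy": 0, "wz": 0, "claw": 48}, {"dx": 0, "dy": 0, "dz": -1, "wx": 0, "wy": 0, "wz": 0, "claw": 48}, {"dx": 0, "dy": 0, "dz": -1, "wx": 0, "wy": 0, "wz": 0, "claw": 48}]'

```text
clock: 5.4
tool_pos: [0.5967, 0.2937, 0.0977]
eef_rot: [0.001, 1.0, 0.003, 0.004]
contact_force: [0.0, 0.1, 0.4]
opening: 0.545
finger_force: 0.0
```

>>> step_arm --motion '[{"dx": 0.4, "dy": -0.3, "dz": 0, "wx": 0, "wy": 0, "wz": 0, "claw": 48}, {"dx": 0.8, "dy": -0.7, "dz": 0, "wx": 0, "wy": 0, "wz": 0, "claw": 48}, {"dx": 0.9, "dy": -0.77, "dz": 0, "wx": 0, "wy": 0, "wz": 0, "claw": 48}]'

```text
clock: 5.7
tool_pos: [0.5181, 0.2241, 0.0913]
eef_rot: [0.001, 1.0, -0.003, -0.002]
contact_force: [0.7, -0.9, 0.4]
opening: 0.545
finger_force: 0.0
```

>>> step_arm --motion '[{"dx": 0.4, "dy": -0.3, "dz": 0, "wx": 0, "wy": 0, "wz": -0.04, "claw": 40}, {"dx": 0.8, "dy": -0.7, "dz": 0, "wx": 0, "wy": 0, "wz": -0.09, "claw": 40}, {"dx": 0.87, "dy": -0.77, "dz": 0.4, "wx": 0, "wy": 0, "wz": -0.14, "claw": 40}, {"dx": 0.87, "dy": -0.77, "dz": 0.5, "wx": 0, "wy": 0, "wz": -0.18, "claw": 40}, {"dx": 0.87, "dy": -0.77, "dz": 0.5, "wx": 0, "wy": 0, "wz": -0.214, "claw": 40}, {"dx": 0.87, "dy": -0.77, "dz": 0.5, "wx": 0, "wy": 0, "wz": -0.214, "claw": 40}, {"dx": 0.87, "dy": -0.77, "dz": 0.5, "wx": 0, "wy": 0, "wz": -0.214, "claw": 40}]'

```text
clock: 6.4
tool_pos: [0.453, 0.1686, 0.0517]
eef_rot: [-0.328, 0.945, 0.001, 0.001]
contact_force: [-0.7, -0.6, -0.8]
opening: 0.452
finger_force: 0.0
```

```bash
python3 - <<'E'
from m import *
go(.451,.1675,.004,128.5)
print(get_state()['q'].round(2))
snap('top','top1');S=load('top1')
print(meas(S,178,185,46))
P=cloud(S);im=S['im'].astype(int);m=(im.min(2)>130);m[:150]=0;m[220:]=0;m[:,:135]=0;m[:,220:]=0
print('chk',m.sum(),np.median(P[m],0).round(4))
snap('wrist','w3');a=load('w3')['im'][:,:,::-1];b=S['im'][140:230,120:280,::-1]
cv2.imwrite('pics/c1.png',np.hstack([cv2.resize(a,(400,300)),cv2.resize(b,(400,300))]))
E
```

```text
d [0.029 0.005 0.596] w [[ 0.     0.001 -0.001]]
[-0.08  0.92 -0.62  2.11  1.18  0.53  0.63]
[ 600.1  298.3  110.6   99.9  133.7    6.6   16.6 1535. ]
chk 367 [0.5944 0.2922 0.0118]
```

View pics/c1.png

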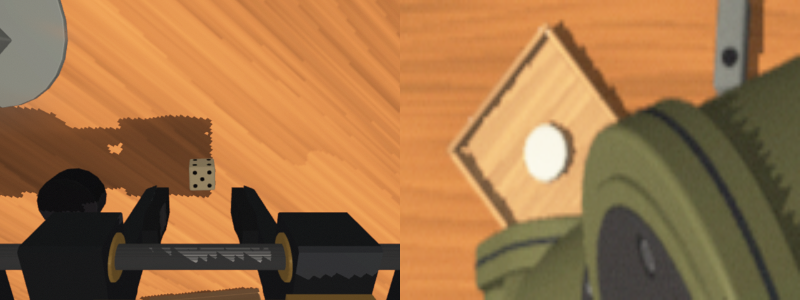

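The checker lies flat in the tray at (594,292) mm. The wrist view shows die A at (201,173), centred between the fingers. Now I'll grasp it.

>>> step_arm --motion '[{"dx": 0.02, "dy": 0, "dz": 0.2, "wx": 0, "wy": 0, "wz": 0, "claw": 40}, {"dx": 0.02, "dy": 0, "dz": 0.45, "wx": 0, "wy": 0, "wz": 0, "claw": 40}, {"dx": 0.02, "dy": 0, "dz": 0.58, "wx": 0, "wy": 0, "wz": 0, "claw": 40}, {"dx": 0.02, "dy": 0, "dz": 0.58, "wx": 0, "wy": 0, "wz": 0, "claw": 40}, {"dx": 0.02, "dy": 0, "dz": 0.58, "wx": 0, "wy": 0, "wz": 0, "claw": 14}, {"dx": 0.02, "dy": 0, "dz": 0.58, "wx": 0, "wy": 0, "wz": 0, "claw": 14}, {"dx": 0.02, "dy": 0, "dz": 0.58, "wx": 0, "wy": 0, "wz": 0, "claw": 14}, {"dx": 0.02, "dy": 0, "dz": 0.58, "wx": 0, "wy": 0, "wz": 0, "claw": 14}]'

```text
clock: 7.3
tool_pos: [0.4515, 0.1674, 0.0056]
eef_rot: [-0.329, 0.944, 0.001, 0.001]
contact_force: [0.3, -0.6, 4.2]
opening: 0.225
finger_force: 20.0
```

>>> step_arm --motion '[{"dx": 0, "dy": 0, "dz": -0.1, "wx": 0, "wy": 0, "wz": 0, "claw": 14}, {"dx": 0, "dy": 0, "dz": -0.3, "wx": 0, "wy": 0, "wz": 0.04, "claw": 14}, {"dx": 0, "dy": 0, "dz": -0.6, "wx": 0, "wy": 0, "wz": 0.08, "claw": 14}, {"dx": 0, "dy": 0, "dz": -1, "wx": 0, "wy": 0, "wz": 0.12, "claw": 14}, {"dx": 0, "dy": 0, "dz": -1, "wx": 0, "wy": 0, "wz": 0.16, "claw": 14}, {"dx": 0, "dy": 0, "dz": -1, "wx": 0, "wy": 0, "wz": 0.2, "claw": 14}, {"dx": 0, "dy": 0, "dz": -1, "wx": 0, "wy": 0, "wz": 0.214, "claw": 14}, {"dx": 0, "dy": 0, "dz": -1, "wx": 0, "wy": 0, "wz": 0.214, "claw": 14}]'

```text
clock: 8.1
tool_pos: [0.4512, 0.1669, 0.0853]
eef_rot: [0.001, 1.0, 0.0, 0.0]
contact_force: [0.5, -0.2, -0.6]
opening: 0.227
finger_force: 20.0
```

```bash
python3 - <<'E'
from h import *
go(.646,.012,.08,90)
E
```

```text
d [-2.437 -1.934  0.066] w [[ 0.  0. -0.]]
```

>>> step_arm --motion '[{"dx": -0.15, "dy": -0.12, "dz": 0, "wx": 0, "wy": 0, "wz": 0, "claw": 14}, {"dx": -0.5, "dy": -0.4, "dz": 0, "wx": 0, "wy": 0, "wz": 0, "claw": 14}, {"dx": -0.883, "dy": -0.739, "dz": 0, "wx": 0, "wy": 0, "wz": 0, "claw": 14}]'

```text
clock: 8.4
tool_pos: [0.5219, 0.1086, 0.0852]
eef_rot: [-0.002, 1.0, 0.001, -0.0]
contact_force: [0.7, 0.0, -0.1]
opening: 0.223
finger_force: 20.0
```

>>> step_arm --motion '[{"dx": -0.44, "dy": -0.37, "dz": 0, "wx": 0, "wy": 0, "wz": 0, "claw": 14}, {"dx": -0.883, "dy": -0.739, "dz": 0, "wx": 0, "wy": 0, "wz": 0, "claw": 14}]'

```text
clock: 8.6
tool_pos: [0.5931, 0.0472, 0.0849]
eef_rot: [-0.0, 1.0, 0.001, -0.0]
contact_force: [0.8, 0.8, -0.6]
opening: 0.225
finger_force: 20.0
```

>>> step_arm --motion '[{"dx": -0.44, "dy": -0.37, "dz": 0, "wx": 0, "wy": 0, "wz": 0, "claw": 14}, {"dx": -0.75, "dy": -0.6, "dz": 0, "wx": 0, "wy": 0, "wz": 0, "claw": 14}, {"dx": -0.883, "dy": -0.739, "dz": 0, "wx": 0, "wy": 0, "wz": 0, "claw": 14}, {"dx": -0.883, "dy": -0.739, "dz": 0, "wx": 0, "wy": 0, "wz": 0, "claw": 14}, {"dx": -0.883, "dy": -0.739, "dz": 0, "wx": 0, "wy": 0, "wz": 0, "claw": 14}]'

```text
clock: 9.1
tool_pos: [0.6619, -0.0099, 0.0844]
eef_rot: [0.0, 1.0, 0.001, -0.001]
contact_force: [-0.3, -0.0, -0.6]
opening: 0.224
finger_force: 20.0
```

```bash
python3 - <<'E'
from h import *
go(.663,-.0105,.013,90)
E
```

```text
d [-0.016 -0.01   0.893] w [[ 0.001 -0.001 -0.   ]]
```

>>> step_arm --motion '[{"dx": -0.01, "dy": 0, "dz": 0.3, "wx": 0, "wy": 0, "wz": 0, "claw": 14}, {"dx": -0.01, "dy": 0, "dz": 0.6, "wx": 0, "wy": 0, "wz": 0, "claw": 14}, {"dx": -0.01, "dy": 0, "dz": 0.8, "wx": 0, "wy": 0, "wz": 0, "claw": 14}, {"dx": -0.01, "dy": 0, "dz": 0.89, "wx": 0, "wy": 0, "wz": 0, "claw": 14}, {"dx": -0.01, "dy": 0, "dz": 0.89, "wx": 0, "wy": 0, "wz": 0, "claw": 14}, {"dx": -0.01, "dy": 0, "dz": 0.89, "wx": 0, "wy": 0, "wz": 0, "claw": 32}, {"dx": -0.01, "dy": 0, "dz": 0.89, "wx": 0, "wy": 0, "wz": 0, "claw": 32}, {"dx": -0.01, "dy": 0, "dz": 0.89, "wx": 0, "wy": 0, "wz": 0, "claw": 32}]'

```text
clock: 9.9
tool_pos: [0.6643, -0.0104, 0.0146]
eef_rot: [0.001, 1.0, 0.001, 0.001]
contact_force: [-0.3, -0.0, -0.3]
opening: 0.366
finger_force: 0.0
```

>>> step_arm --motion '[{"dx": 0, "dy": 0, "dz": -0.2, "wx": 0, "wy": 0, "wz": 0, "claw": 32}, {"dx": 0, "dy": 0, "dz": -0.6, "wx": 0, "wy": 0, "wz": 0, "claw": 32}, {"dx": 0, "dy": 0, "dz": -1, "wx": 0, "wy": 0, "wz": 0, "claw": 32}, {"dx": 0, "dy": 0, "dz": -1, "wx": 0, "wy": 0, "wz": 0, "claw": 32}]'

```text
clock: 10.3
tool_pos: [0.6671, -0.0093, 0.0998]
eef_rot: [0.001, 1.0, 0.001, 0.005]
contact_force: [0.4, 0.8, -0.0]
opening: 0.363
finger_force: 0.0
```

>>> step_arm --motion '[{"dx": 0.4, "dy": -0.3, "dz": 0, "wx": 0, "wy": 0, "wz": 0, "claw": 40}, {"dx": 0.917, "dy": -0.654, "dz": 0, "wx": 0, "wy": 0, "wz": 0, "claw": 40}, {"dx": 0.917, "dy": -0.654, "dz": 0, "wx": 0, "wy": 0, "wz": 0, "claw": 40}]'

```text
clock: 10.6
tool_pos: [0.5823, -0.0692, 0.0925]
eef_rot: [0.002, 1.0, -0.003, -0.006]
contact_force: [0.2, -0.8, -1.0]
opening: 0.451
finger_force: 0.0
```

>>> step_arm --motion '[{"dx": 0.4, "dy": -0.3, "dz": 0, "wx": 0, "wy": 0, "wz": 0, "claw": 40}, {"dx": 0.917, "dy": -0.654, "dz": 0, "wx": 0, "wy": 0, "wz": 0, "claw": 40}, {"dx": 0.917, "dy": -0.654, "dz": 0, "wx": 0, "wy": 0, "wz": 0, "claw": 40}]'

```text
clock: 10.9
tool_pos: [0.5096, -0.1208, 0.0929]
eef_rot: [0.003, 1.0, -0.003, -0.005]
contact_force: [-0.4, -0.6, -0.5]
opening: 0.457
finger_force: 0.0
```

>>> step_arm --motion '[{"dx": 0.4, "dy": -0.3, "dz": 0, "wx": 0, "wy": 0, "wz": 0, "claw": 40}, {"dx": 0.917, "dy": -0.654, "dz": 0.3, "wx": 0, "wy": 0, "wz": 0.017, "claw": 40}, {"dx": 0.917, "dy": -0.654, "dz": 0.5, "wx": 0, "wy": 0, "wz": 0.017, "claw": 40}, {"dx": 0.917, "dy": -0.654, "dz": 0.5, "wx": 0, "wy": 0, "wz": 0.017, "claw": 40}, {"dx": 0.917, "dy": -0.654, "dz": 0.5, "wx": 0, "wy": 0, "wz": 0.017, "claw": 40}]'

```text
clock: 11.4
tool_pos: [0.4452, -0.1664, 0.054]
eef_rot: [0.027, 1.0, 0.001, 0.001]
contact_force: [0.4, 0.7, 0.3]
opening: 0.454
finger_force: 0.0
```

```bash
python3 - <<'E'
from m import *
go(.442,-.167,.004,87)
snap('top','top2');S=load('top2')
print('dieA',meas(S,330,156,36,.017,.032))
snap('wrist','w4');a=load('w4')['im'][:,:,::-1];b=S['im'][110:210,265:395,::-1]
cv2.imwrite('pics/c2.png',np.hstack([cv2.resize(a,(400,300)),cv2.resize(b,(400,300))]))
E
```

```text
d [ 0.041 -0.011  0.625] w [[ 0.     0.001 -0.   ]]
dieA [679.  -11.   98.2  39.4  88.5  24.8  31.7 123. ]
```

View pics/c2.png

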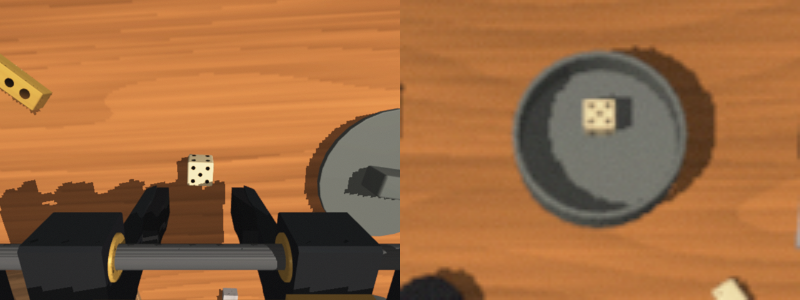

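Die A sits in the upper half of the tub. Die B, at (201,170), is centred between the fingers.

>>> step_arm --motion '[{"dx": 0.03, "dy": 0, "dz": 0.2, "wx": 0, "wy": 0, "wz": 0, "claw": 40}, {"dx": 0.03, "dy": 0, "dz": 0.45, "wx": 0, "wy": 0, "wz": 0, "claw": 40}, {"dx": 0.03, "dy": 0, "dz": 0.6, "wx": 0, "wy": 0, "wz": 0, "claw": 40}, {"dx": 0.03, "dy": 0, "dz": 0.6, "wx": 0, "wy": 0, "wz": 0, "claw": 40}, {"dx": 0.03, "dy": 0, "dz": 0.6, "wx": 0, "wy": 0, "wz": 0, "claw": 14}, {"dx": 0.03, "dy": 0, "dz": 0.6, "wx": 0, "wy": 0, "wz": 0, "claw": 14}, {"dx": 0.03, "dy": 0, "dz": 0.6, "wx": 0, "wy": 0, "wz": 0, "claw": 14}, {"dx": 0.03, "dy": 0, "dz": 0.6, "wx": 0, "wy": 0, "wz": 0, "claw": 14}]'

```text
clock: 12.3
tool_pos: [0.4417, -0.167, 0.0062]
eef_rot: [0.027, 1.0, 0.0, 0.001]
contact_force: [0.2, 0.2, 4.8]
opening: 0.222
finger_force: 20.0
```

>>> step_arm --motion '[{"dx": 0, "dy": 0, "dz": -0.1, "wx": 0, "wy": 0, "wz": 0, "claw": 14}, {"dx": 0, "dy": 0, "dz": -0.3, "wx": 0, "wy": 0, "wz": -0.01, "claw": 14}, {"dx": 0, "dy": 0, "dz": -0.6, "wx": 0, "wy": 0, "wz": -0.017, "claw": 14}, {"dx": 0, "dy": 0, "dz": -1, "wx": 0, "wy": 0, "wz": -0.017, "claw": 14}, {"dx": 0, "dy": 0, "dz": -1, "wx": 0, "wy": 0, "wz": -0.017, "claw": 14}]'

```text
clock: 12.8
tool_pos: [0.4426, -0.1675, 0.0884]
eef_rot: [0.001, 1.0, 0.0, 0.002]
contact_force: [0.5, 0.6, -0.6]
opening: 0.224
finger_force: 20.0
```

>>> step_arm --motion '[{"dx": -0.15, "dy": 0.12, "dz": 0, "wx": 0, "wy": 0, "wz": 0, "claw": 14}, {"dx": -0.4, "dy": 0.35, "dz": 0, "wx": 0, "wy": 0, "wz": 0, "claw": 14}, {"dx": -0.78, "dy": 0.652, "dz": 0, "wx": 0, "wy": 0, "wz": 0, "claw": 14}]'

```text
clock: 13.1
tool_pos: [0.5028, -0.1152, 0.0843]
eef_rot: [0.001, 1.0, -0.0, -0.002]
contact_force: [-0.0, -0.3, -0.0]
opening: 0.223
finger_force: 20.0
```

>>> step_arm --motion '[{"dx": -0.4, "dy": 0.33, "dz": 0, "wx": 0, "wy": 0, "wz": 0, "claw": 14}, {"dx": -0.78, "dy": 0.652, "dz": 0, "wx": 0, "wy": 0, "wz": 0, "claw": 14}]'

```text
clock: 13.3
tool_pos: [0.5673, -0.0607, 0.0843]
eef_rot: [0.0, 1.0, 0.001, -0.001]
contact_force: [0.1, 0.4, -0.6]
opening: 0.223
finger_force: 20.0
```

>>> step_arm --motion '[{"dx": -0.4, "dy": 0.33, "dz": 0, "wx": 0, "wy": 0, "wz": 0, "claw": 14}, {"dx": -0.65, "dy": 0.54, "dz": 0, "wx": 0, "wy": 0, "wz": 0, "claw": 14}, {"dx": -0.78, "dy": 0.652, "dz": 0, "wx": 0, "wy": 0, "wz": 0, "claw": 14}, {"dx": -0.78, "dy": 0.652, "dz": 0, "wx": 0, "wy": 0, "wz": 0, "claw": 14}, {"dx": -0.78, "dy": 0.652, "dz": 0, "wx": 0, "wy": 0, "wz": 0, "claw": 14}]'

```text
clock: 13.8
tool_pos: [0.6276, -0.0106, 0.0843]
eef_rot: [0.0, 1.0, 0.0, -0.001]
contact_force: [0.3, -0.6, -0.4]
opening: 0.221
finger_force: 20.0
```

```bash
python3 - <<'E'
from h import *
go(.629,-.0105,.0125,90)
E
```

```text
d [-0.02   0.001  0.897] w [[ 0.    -0.001 -0.   ]]
```

>>> step_arm --motion '[{"dx": -0.01, "dy": 0, "dz": 0.3, "wx": 0, "wy": 0, "wz": 0, "claw": 14}, {"dx": -0.01, "dy": 0, "dz": 0.6, "wx": 0, "wy": 0, "wz": 0, "claw": 14}, {"dx": -0.01, "dy": 0, "dz": 0.8, "wx": 0, "wy": 0, "wz": 0, "claw": 14}, {"dx": -0.01, "dy": 0, "dz": 0.89, "wx": 0, "wy": 0, "wz": 0, "claw": 14}, {"dx": -0.01, "dy": 0, "dz": 0.89, "wx": 0, "wy": 0, "wz": 0, "claw": 14}, {"dx": -0.01, "dy": 0, "dz": 0.89, "wx": 0, "wy": 0, "wz": 0, "claw": 32}, {"dx": -0.01, "dy": 0, "dz": 0.89, "wx": 0, "wy": 0, "wz": 0, "claw": 32}, {"dx": -0.01, "dy": 0, "dz": 0.89, "wx": 0, "wy": 0, "wz": 0, "claw": 32}]'

```text
clock: 14.6
tool_pos: [0.6298, -0.0107, 0.0153]
eef_rot: [0.001, 1.0, 0.001, 0.001]
contact_force: [-0.6, 0.2, -0.1]
opening: 0.369
finger_force: 0.0
```

>>> step_arm --motion '[{"dx": 0, "dy": 0, "dz": -0.2, "wx": 0, "wy": 0, "wz": 0, "claw": 32}, {"dx": 0, "dy": 0, "dz": -0.6, "wx": 0, "wy": 0, "wz": 0, "claw": 32}, {"dx": 0, "dy": 0, "dz": -1, "wx": 0, "wy": 0, "wz": 0, "claw": 32}, {"dx": 0, "dy": 0, "dz": -1, "wx": 0, "wy": 0, "wz": 0, "claw": 32}]'

```text
clock: 15.0
tool_pos: [0.6325, -0.0096, 0.1002]
eef_rot: [0.001, 1.0, 0.001, 0.004]
contact_force: [1.3, 0.3, -0.4]
opening: 0.363
finger_force: 0.0
```

>>> step_arm --motion '[{"dx": 0.5, "dy": 0, "dz": 0, "wx": 0, "wy": 0, "wz": -0.02, "claw": 38}, {"dx": 1, "dy": 0, "dz": 0, "wx": 0, "wy": 0, "wz": -0.06, "claw": 38}, {"dx": 1, "dy": 0, "dz": 0, "wx": 0, "wy": 0, "wz": -0.1, "claw": 38}, {"dx": 1, "dy": 0, "dz": 0, "wx": 0, "wy": 0, "wz": -0.14, "claw": 38}, {"dx": 1, "dy": 0, "dz": 0, "wx": 0, "wy": 0, "wz": -0.18, "claw": 38}, {"dx": 1, "dy": 0, "dz": 0, "wx": 0, "wy": 0, "wz": -0.22, "claw": 38}, {"dx": 1, "dy": 0, "dz": 0, "wx": 0, "wy": 0, "wz": -0.22, "claw": 38}]'

```text
clock: 15.7
tool_pos: [0.5492, -0.011, 0.0947]
eef_rot: [-0.338, 0.941, 0.001, 0.0]
contact_force: [-0.3, 0.2, 0.3]
opening: 0.435
finger_force: 0.0
```

```bash
python3 - <<'E'
from h import *
go(.4565,-.015,.08,168)
snap('top','top3');print(get_state()['q'].round(2))
E
```

```text
d [0.925 0.699 0.184] w [[ 0.     0.    -0.214]]
[ 0.39  0.93 -0.8   1.89  0.97  0.77  1.28]
```

>>> step_arm --motion '[{"dx": 0.3, "dy": 0.2, "dz": 0, "wx": 0, "wy": 0, "wz": -0.04, "claw": 38}, {"dx": 0.6, "dy": 0.45, "dz": 0.1, "wx": 0, "wy": 0, "wz": -0.08, "claw": 38}, {"dx": 0.925, "dy": 0.7, "dz": 0.18, "wx": 0, "wy": 0, "wz": -0.12, "claw": 38}, {"dx": 0.925, "dy": 0.7, "dz": 0.18, "wx": 0, "wy": 0, "wz": -0.16, "claw": 38}, {"dx": 0.925, "dy": 0.7, "dz": 0.18, "wx": 0, "wy": 0, "wz": -0.2, "claw": 38}, {"dx": 0.925, "dy": 0.7, "dz": 0.18, "wx": 0, "wy": 0, "wz": -0.214, "claw": 38}, {"dx": 0.925, "dy": 0.7, "dz": 0.18, "wx": 0, "wy": 0, "wz": -0.214, "claw": 38}]'

```text
clock: 16.45
tool_pos: [0.4566, -0.0147, 0.0802]
eef_rot: [-0.629, 0.778, 0.0, 0.0]
contact_force: [-0.0, 0.1, -0.4]
opening: 0.432
finger_force: 0.0
```

```bash
python3 - <<'E'
from m import *
go(.4565,-.015,.017,168)
snap('wrist','w5');a=load('w5')['im'][:,:,::-1];b=load('top3')['im'][110:210,265:395,::-1]
cv2.imwrite('pics/c3.png',np.hstack([cv2.resize(a,(400,300)),cv2.resize(b,(400,300))]))
E
```

```text
d [0.004 0.    0.79 ] w [[ 0.  0. -0.]]
```

View pics/c3.png

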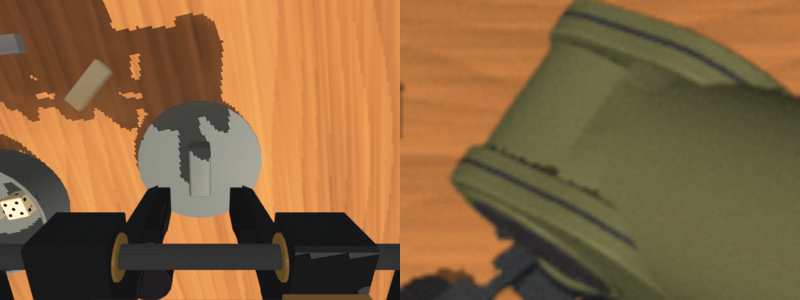

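The grip bar at (201,170) is aligned and centred. The arm hides the tub in the top view, so I'll grasp the lid and check the dice before closing it.

>>> step_arm --motion '[{"dx": 0, "dy": 0, "dz": 0.25, "wx": 0, "wy": 0, "wz": 0, "claw": 38}, {"dx": 0, "dy": 0, "dz": 0.5, "wx": 0, "wy": 0, "wz": 0, "claw": 38}, {"dx": 0, "dy": 0, "dz": 0.7, "wx": 0, "wy": 0, "wz": 0, "claw": 38}, {"dx": 0, "dy": 0, "dz": 0.77, "wx": 0, "wy": 0, "wz": 0, "claw": 38}, {"dx": 0, "dy": 0, "dz": 0.77, "wx": 0, "wy": 0, "wz": 0, "claw": 12}, {"dx": 0, "dy": 0, "dz": 0.77, "wx": 0, "wy": 0, "wz": 0, "claw": 12}, {"dx": 0, "dy": 0, "dz": 0.77, "wx": 0, "wy": 0, "wz": 0, "claw": 12}, {"dx": 0, "dy": 0, "dz": 0.77, "wx": 0, "wy": 0, "wz": 0, "claw": 12}]' --force 45

```text
clock: 17.3
tool_pos: [0.457, -0.0146, 0.0191]
eef_rot: [-0.63, 0.777, 0.0, 0.001]
contact_force: [0.3, 0.1, 2.0]
opening: 0.198
finger_force: 45.0
```

>>> step_arm --motion '[{"dx": 0, "dy": 0, "dz": 0, "wx": 0, "wy": 0, "wz": 0, "claw": 12}, {"dx": 0, "dy": 0, "dz": -0.1, "wx": 0, "wy": 0, "wz": 0, "claw": 12}, {"dx": 0, "dy": 0, "dz": -0.3, "wx": 0, "wy": 0, "wz": 0, "claw": 12}, {"dx": 0, "dy": 0, "dz": -0.6, "wx": 0, "wy": 0, "wz": 0, "claw": 12}, {"dx": 0, "dy": 0, "dz": -0.9, "wx": 0, "wy": 0, "wz": 0, "claw": 12}, {"dx": 0, "dy": 0, "dz": -1, "wx": 0, "wy": 0, "wz": 0, "claw": 12}, {"dx": 0, "dy": 0, "dz": -1, "wx": 0, "wy": 0, "wz": 0, "claw": 12}]'

```text
clock: 18.0
tool_pos: [0.4571, -0.0148, 0.0993]
eef_rot: [-0.63, 0.777, -0.0, 0.001]
contact_force: [-0.6, 0.6, -0.2]
opening: 0.197
finger_force: 45.0
```

```bash
python3 - <<'E'
from m import *
go(.646,-.0105,.10,168)
snap('side','s1');snap('top','top4')
a=load('s1')['im'][100:400,150:550,::-1];b=load('top4')['im'][110:320,240:520,::-1]
cv2.imwrite('pics/c4.png',np.hstack([a,cv2.resize(b,(400,300))]))
E
```

```text
d [-0.543 -2.299 -0.004] w [[-0.001  0.     0.   ]]
```

View pics/c4.png

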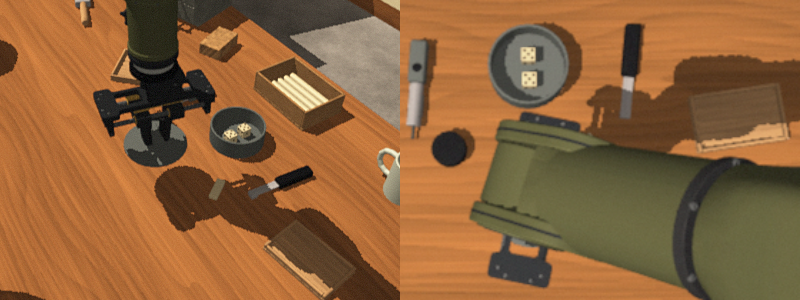

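Both dice lie flat in the tub and the lid hangs level in the gripper. I'll carry it to the tub.

>>> step_arm --motion '[{"dx": -0.03, "dy": -0.12, "dz": 0, "wx": 0, "wy": 0, "wz": 0, "claw": 12}, {"dx": -0.09, "dy": -0.38, "dz": 0, "wx": 0, "wy": 0, "wz": 0, "claw": 12}, {"dx": -0.18, "dy": -0.766, "dz": 0, "wx": 0, "wy": 0, "wz": 0, "claw": 12}]'

```text
clock: 18.4
tool_pos: [0.5179, -0.0138, 0.0969]
eef_rot: [-0.63, 0.776, 0.001, -0.002]
contact_force: [0.2, 0.1, -0.3]
opening: 0.198
finger_force: 45.0
```

>>> step_arm --motion '[{"dx": -0.09, "dy": -0.38, "dz": 0, "wx": 0, "wy": 0, "wz": 0, "claw": 12}, {"dx": -0.18, "dy": -0.766, "dz": 0, "wx": 0, "wy": 0, "wz": 0, "claw": 12}]'

```text
clock: 18.6
tool_pos: [0.5826, -0.0123, 0.0967]
eef_rot: [-0.63, 0.777, 0.001, -0.001]
contact_force: [0.4, 0.4, -0.4]
opening: 0.202
finger_force: 45.0
```

>>> step_arm --motion '[{"dx": -0.09, "dy": -0.38, "dz": 0, "wx": 0, "wy": 0, "wz": 0, "claw": 12}, {"dx": -0.15, "dy": -0.65, "dz": 0, "wx": 0, "wy": 0, "wz": 0, "claw": 12}, {"dx": -0.18, "dy": -0.766, "dz": 0, "wx": 0, "wy": 0, "wz": 0, "claw": 12}, {"dx": -0.18, "dy": -0.766, "dz": 0, "wx": 0, "wy": 0, "wz": 0, "claw": 12}, {"dx": -0.18, "dy": -0.766, "dz": 0, "wx": 0, "wy": 0, "wz": 0, "claw": 12}]'

```text
clock: 19.1
tool_pos: [0.644, -0.0105, 0.0969]
eef_rot: [-0.63, 0.777, 0.001, -0.001]
contact_force: [-0.0, -1.1, -0.4]
opening: 0.202
finger_force: 45.0
```

```bash
python3 - <<'E'
from m import *
go(.646,-.0105,.053,168)
E
```

```text
d [-0.005 -0.026  0.548] w [[ 0.001 -0.     0.001]]
```

>>> step_arm --motion '[{"dx": 0, "dy": -0.02, "dz": 0.15, "wx": 0, "wy": 0, "wz": 0, "claw": 12}, {"dx": 0, "dy": -0.02, "dz": 0.3, "wx": 0, "wy": 0, "wz": 0, "claw": 12}, {"dx": 0, "dy": -0.02, "dz": 0.4, "wx": 0, "wy": 0, "wz": 0, "claw": 12}, {"dx": 0, "dy": -0.02, "dz": 0.47, "wx": 0, "wy": 0, "wz": 0, "claw": 12}, {"dx": 0, "dy": -0.02, "dz": 0.53, "wx": 0, "wy": 0, "wz": 0, "claw": 12}, {"dx": 0, "dy": -0.02, "dz": 0.56, "wx": 0, "wy": 0, "wz": 0, "claw": 12}, {"dx": 0, "dy": -0.02, "dz": 0.56, "wx": 0, "wy": 0, "wz": 0, "claw": 12}]'

```text
clock: 19.8
tool_pos: [0.6467, -0.0107, 0.0534]
eef_rot: [-0.63, 0.777, 0.001, 0.0]
contact_force: [-0.7, -0.3, -1.1]
opening: 0.199
finger_force: 45.0
```

>>> step_arm --motion '[{"dx": 0, "dy": 0, "dz": 0.02, "wx": 0, "wy": 0, "wz": 0, "claw": 12}, {"dx": 0, "dy": 0, "dz": 0.03, "wx": 0, "wy": 0, "wz": 0, "claw": 12}, {"dx": 0, "dy": 0, "dz": 0.03, "wx": 0, "wy": 0, "wz": 0, "claw": 12}, {"dx": 0, "dy": 0, "dz": 0.03, "wx": 0, "wy": 0, "wz": 0, "claw": 12}]'

```text
clock: 20.2
tool_pos: [0.6469, -0.0107, 0.0513]
eef_rot: [-0.63, 0.777, 0.0, 0.0]
contact_force: [0.7, -0.1, -0.9]
opening: 0.198
finger_force: 45.0
```

>>> step_arm --motion '[{"dx": 0, "dy": 0, "dz": 0, "wx": 0, "wy": 0, "wz": 0, "claw": 36}, {"dx": 0, "dy": 0, "dz": 0, "wx": 0, "wy": 0, "wz": 0, "claw": 36}, {"dx": 0, "dy": 0, "dz": 0, "wx": 0, "wy": 0, "wz": 0, "claw": 36}, {"dx": 0, "dy": 0, "dz": 0, "wx": 0, "wy": 0, "wz": 0, "claw": 36}, {"dx": 0, "dy": 0, "dz": -0.3, "wx": 0, "wy": 0, "wz": 0, "claw": 36}, {"dx": 0, "dy": 0, "dz": -0.7, "wx": 0, "wy": 0, "wz": 0, "claw": 36}, {"dx": 0, "dy": 0, "dz": -0.7, "wx": 0, "wy": 0, "wz": 0, "claw": 36}]'

```text
clock: 20.9
tool_pos: [0.6495, -0.0094, 0.1115]
eef_rot: [-0.63, 0.777, -0.001, 0.004]
contact_force: [-0.5, 0.8, 0.1]
opening: 0.412
finger_force: 0.0
```

```bash
python3 - <<'E'
from m import *
go(.3545,-.311,.08,136.5)
E
```

```text
d [4.453 2.829 0.357] w [[-0.002  0.002  0.175]]
```

>>> step_arm --motion '[{"dx": 0.3, "dy": 0.2, "dz": 0, "wx": 0, "wy": 0, "wz": 0, "claw": 36}, {"dx": 0.89, "dy": 0.566, "dz": 0, "wx": 0, "wy": 0, "wz": 0, "claw": 36}, {"dx": 0.89, "dy": 0.566, "dz": 0, "wx": 0, "wy": 0, "wz": 0, "claw": 36}]'

```text
clock: 21.2
tool_pos: [0.5829, -0.0776, 0.1053]
eef_rot: [-0.628, 0.778, 0.0, -0.005]
contact_force: [0.9, -0.2, -1.0]
opening: 0.408
finger_force: 0.0
```

>>> step_arm --motion '[{"dx": 0.45, "dy": 0.28, "dz": 0, "wx": 0, "wy": 0, "wz": 0, "claw": 36}, {"dx": 0.89, "dy": 0.566, "dz": 0, "wx": 0, "wy": 0, "wz": 0, "claw": 36}, {"dx": 0.89, "dy": 0.566, "dz": 0, "wx": 0, "wy": 0, "wz": 0, "claw": 36}]'

```text
clock: 21.5
tool_pos: [0.5235, -0.1375, 0.1055]
eef_rot: [-0.627, 0.779, 0.001, -0.004]
contact_force: [-0.1, -0.2, 0.2]
opening: 0.41
finger_force: 0.0
```

>>> step_arm --motion '[{"dx": 0.45, "dy": 0.28, "dz": 0, "wx": 0, "wy": 0, "wz": 0, "claw": 36}, {"dx": 0.89, "dy": 0.566, "dz": 0, "wx": 0, "wy": 0, "wz": 0, "claw": 36}, {"dx": 0.89, "dy": 0.566, "dz": 0, "wx": 0, "wy": 0, "wz": 0, "claw": 36}]'

```text
clock: 21.8
tool_pos: [0.4647, -0.1968, 0.1056]
eef_rot: [-0.627, 0.779, 0.001, -0.004]
contact_force: [0.4, -0.7, -1.4]
opening: 0.407
finger_force: 0.0
```

>>> step_arm --motion '[{"dx": 0.45, "dy": 0.28, "dz": 0, "wx": 0, "wy": 0, "wz": 0.04, "claw": 36}, {"dx": 0.89, "dy": 0.566, "dz": 0, "wx": 0, "wy": 0, "wz": 0.08, "claw": 36}, {"dx": 0.89, "dy": 0.566, "dz": 0, "wx": 0, "wy": 0, "wz": 0.12, "claw": 36}, {"dx": 0.89, "dy": 0.566, "dz": 0, "wx": 0, "wy": 0, "wz": 0.16, "claw": 36}, {"dx": 0.89, "dy": 0.566, "dz": 0, "wx": 0, "wy": 0, "wz": 0.175, "claw": 36}, {"dx": 0.89, "dy": 0.566, "dz": 0, "wx": 0, "wy": 0, "wz": 0.175, "claw": 36}]'

```text
clock: 22.4
tool_pos: [0.4118, -0.2514, 0.1071]
eef_rot: [-0.396, 0.918, 0.0, 0.001]
contact_force: [0.4, -0.5, -0.5]
opening: 0.409
finger_force: 0.0
```

```bash
python3 - <<'E'
from m import *
go(.3545,-.311,.05,136.5)
snap('top','top5');S=load('top5')
print('lid',meas(S,330,156,36,.038),'grip',meas(S,330,156,36,.055));print(get_state()['q'].round(2))
P=cloud(S)
for b in((300,130,360,190),):
    q=P[b[1]:b[3],b[0]:b[2]].reshape(-1,3);q=q[(q[:,2]>.04)&(q[:,2]<.05)]
    A=np.c_[q[:,:2],np.ones(len(q))];c=np.linalg.lstsq(A,q[:,2],rcond=None)[0];print('plane',len(q),c.round(3),q.mean(0).round(4))
E
```

```text
d [1.034 0.009 0.712] w [[0.    0.    0.001]]
lid [ 646.4  -10.6  111.   110.9  156.4   44.4   67.  2608. ] grip [645.8 -10.5  44.   18.8  77.9  65.5  69.5 244. ]
[ 0.92  0.85 -0.78  2.08  1.03  0.66  1.8 ]
plane 2231 [-0.001  0.001  0.045] [ 0.6431 -0.0108  0.0442]
```

The lid is level and seated: its top is at 45 mm and it is centred on the tub. Next is the gauge.

>>> step_arm --motion '[{"dx": 0.4, "dy": 0, "dz": 0.2, "wx": 0, "wy": 0, "wz": 0, "claw": 36}, {"dx": 0.8, "dy": 0, "dz": 0.5, "wx": 0, "wy": 0, "wz": 0, "claw": 36}, {"dx": 1, "dy": 0, "dz": 0.7, "wx": 0, "wy": 0, "wz": 0, "claw": 36}, {"dx": 1, "dy": 0, "dz": 0.7, "wx": 0, "wy": 0, "wz": 0, "claw": 36}, {"dx": 1, "dy": 0, "dz": 0.7, "wx": 0, "wy": 0, "wz": 0, "claw": 36}]'

```text
clock: 22.95
tool_pos: [0.357, -0.3091, 0.0512]
eef_rot: [-0.396, 0.918, 0.001, 0.001]
contact_force: [0.5, 0.0, 0.7]
opening: 0.411
finger_force: 0.0
```

```bash
python3 - <<'E'
from m import *
go(.3545,-.311,.004,136.5)
snap('wrist','w6')
E
```

```text
d [0.04  0.006 0.59 ] w [[0.    0.001 0.001]]
```

View pics/w6.png

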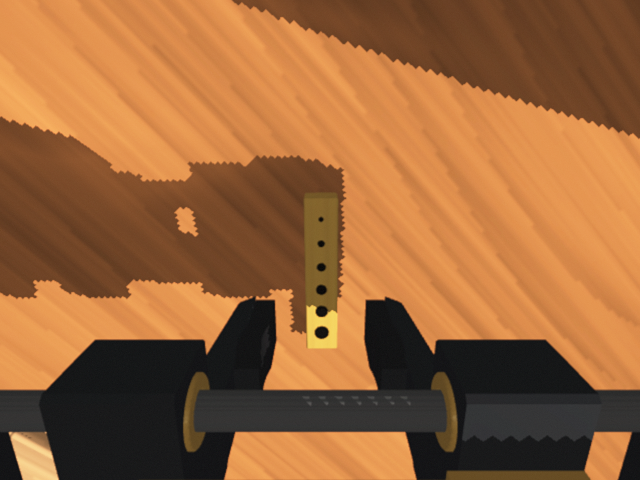

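The gauge lies between the fingers and parallel to the pads (column 321). I'll grasp, lift and turn it −128° to keep joint 7 clear of its limit.

>>> step_arm --motion '[{"dx": 0.035, "dy": 0, "dz": 0.2, "wx": 0, "wy": 0, "wz": 0, "claw": 36}, {"dx": 0.035, "dy": 0, "dz": 0.45, "wx": 0, "wy": 0, "wz": 0, "claw": 36}, {"dx": 0.035, "dy": 0, "dz": 0.58, "wx": 0, "wy": 0, "wz": 0, "claw": 36}, {"dx": 0.035, "dy": 0, "dz": 0.58, "wx": 0, "wy": 0, "wz": 0, "claw": 36}, {"dx": 0.035, "dy": 0, "dz": 0.58, "wx": 0, "wy": 0, "wz": 0, "claw": 10}, {"dx": 0.035, "dy": 0, "dz": 0.58, "wx": 0, "wy": 0, "wz": 0, "claw": 10}, {"dx": 0.035, "dy": 0, "dz": 0.58, "wx": 0, "wy": 0, "wz": 0, "claw": 10}, {"dx": 0.035, "dy": 0, "dz": 0.58, "wx": 0, "wy": 0, "wz": 0, "claw": 10}]'

```text
clock: 23.8
tool_pos: [0.3545, -0.3119, 0.0054]
eef_rot: [-0.395, 0.918, -0.0, 0.001]
contact_force: [0.3, 0.7, 6.8]
opening: 0.172
finger_force: 45.0
```

>>> step_arm --motion '[{"dx": 0, "dy": 0, "dz": -0.1, "wx": 0, "wy": 0, "wz": 0, "claw": 10}, {"dx": 0, "dy": 0, "dz": -0.3, "wx": 0, "wy": 0, "wz": 0.02, "claw": 10}, {"dx": 0, "dy": 0, "dz": -0.6, "wx": 0, "wy": 0, "wz": 0.06, "claw": 10}, {"dx": 0, "dy": 0, "dz": -1, "wx": 0, "wy": 0, "wz": 0.1, "claw": 10}, {"dx": 0, "dy": 0, "dz": -1, "wx": 0, "wy": 0, "wz": 0.14, "claw": 10}, {"dx": 0, "dy": 0, "dz": -1, "wx": 0, "wy": 0, "wz": 0.18, "claw": 10}, {"dx": 0, "dy": 0, "dz": -1, "wx": 0, "wy": 0, "wz": 0.22, "claw": 10}, {"dx": 0, "dy": 0, "dz": -1, "wx": 0, "wy": 0, "wz": 0.26, "claw": 10}]'

```text
clock: 24.6
tool_pos: [0.3535, -0.3122, 0.0847]
eef_rot: [0.005, 1.0, 0.0, -0.0]
contact_force: [-0.1, 0.4, -1.9]
opening: 0.171
finger_force: 45.0
```

>>> step_arm --motion '[{"dx": 0, "dy": 0, "dz": 0, "wx": 0, "wy": 0, "wz": 0.04, "claw": 10}, {"dx": 0, "dy": 0, "dz": 0, "wx": 0, "wy": 0, "wz": 0.08, "claw": 10}, {"dx": 0, "dy": 0, "dz": 0, "wx": 0, "wy": 0, "wz": 0.12, "claw": 10}, {"dx": 0, "dy": 0, "dz": 0, "wx": 0, "wy": 0, "wz": 0.16, "claw": 10}, {"dx": 0, "dy": 0, "dz": 0, "wx": 0, "wy": 0, "wz": 0.2, "claw": 10}, {"dx": 0, "dy": 0, "dz": 0, "wx": 0, "wy": 0, "wz": 0.24, "claw": 10}, {"dx": 0, "dy": 0, "dz": 0, "wx": 0, "wy": 0, "wz": 0.27, "claw": 10}, {"dx": 0, "dy": 0, "dz": 0, "wx": 0, "wy": 0, "wz": 0.27, "claw": 10}]'

```text
clock: 25.4
tool_pos: [0.3537, -0.312, 0.0847]
eef_rot: [0.413, 0.911, 0.0, -0.0]
contact_force: [-0.3, -0.6, -2.5]
opening: 0.175
finger_force: 45.0
```

```bash
python3 - <<'E'
from m import *
go(.5755,-.2995,.08,8.2);print(get_state()['q'].round(2))
E
```

```text
d [-1.707  2.19   0.057] w [[-0.    -0.     0.183]]
[ 0.83  0.79 -0.34  2.14  0.79  0.34  0.55]
```

>>> step_arm --motion '[{"dx": -0.1, "dy": 0.12, "dz": 0, "wx": 0, "wy": 0, "wz": 0, "claw": 10}, {"dx": -0.3, "dy": 0.38, "dz": 0, "wx": 0, "wy": 0, "wz": 0, "claw": 10}, {"dx": -0.569, "dy": 0.73, "dz": 0, "wx": 0, "wy": 0, "wz": 0, "claw": 10}]'

```text
clock: 25.7
tool_pos: [0.4276, -0.3082, 0.0845]
eef_rot: [0.413, 0.911, 0.0, -0.001]
contact_force: [0.5, -0.3, -2.2]
opening: 0.178
finger_force: 45.0
```

>>> step_arm --motion '[{"dx": -0.28, "dy": 0.37, "dz": 0, "wx": 0, "wy": 0, "wz": 0, "claw": 10}, {"dx": -0.569, "dy": 0.73, "dz": 0, "wx": 0, "wy": 0, "wz": 0, "claw": 10}]'

```text
clock: 25.9
tool_pos: [0.5039, -0.3031, 0.0848]
eef_rot: [0.413, 0.911, 0.001, -0.0]
contact_force: [-0.2, -1.3, -2.2]
opening: 0.173
finger_force: 45.0
```

>>> step_arm --motion '[{"dx": -0.28, "dy": 0.37, "dz": 0, "wx": 0, "wy": 0, "wz": 0.03, "claw": 10}, {"dx": -0.5, "dy": 0.64, "dz": 0, "wx": 0, "wy": 0, "wz": 0.07, "claw": 10}, {"dx": -0.569, "dy": 0.73, "dz": 0, "wx": 0, "wy": 0, "wz": 0.11, "claw": 10}, {"dx": -0.569, "dy": 0.73, "dz": 0, "wx": 0, "wy": 0, "wz": 0.15, "claw": 10}, {"dx": -0.569, "dy": 0.73, "dz": 0, "wx": 0, "wy": 0, "wz": 0.183, "claw": 10}, {"dx": -0.569, "dy": 0.73, "dz": 0, "wx": 0, "wy": 0, "wz": 0.183, "claw": 10}, {"dx": -0.569, "dy": 0.73, "dz": 0, "wx": 0, "wy": 0, "wz": 0.183, "claw": 10}]'

```text
clock: 26.6
tool_pos: [0.5759, -0.2991, 0.0844]
eef_rot: [0.653, 0.757, 0.001, -0.001]
contact_force: [-0.2, -0.5, -1.6]
opening: 0.173
finger_force: 45.0
```

```bash
python3 - <<'E'
from m import *
go(.5755,-.2995,.0115,8.2);print(get_state()['q'].round(2))
E
```

```text
d [-0.005 -0.005  0.911] w [[-0.    -0.001  0.001]]
[ 0.59  0.93 -0.34  1.59  0.43  0.69  0.19]
```

>>> step_arm --motion '[{"dx": 0, "dy": 0, "dz": 0.3, "wx": 0, "wy": 0, "wz": 0, "claw": 10}, {"dx": 0, "dy": 0, "dz": 0.6, "wx": 0, "wy": 0, "wz": 0, "claw": 10}, {"dx": 0, "dy": 0, "dz": 0.8, "wx": 0, "wy": 0, "wz": 0, "claw": 10}, {"dx": 0, "dy": 0, "dz": 0.9, "wx": 0, "wy": 0, "wz": 0, "claw": 10}, {"dx": 0, "dy": 0, "dz": 0.9, "wx": 0, "wy": 0, "wz": 0, "claw": 10}, {"dx": 0, "dy": 0, "dz": 0.9, "wx": 0, "wy": 0, "wz": 0, "claw": 26}, {"dx": 0, "dy": 0, "dz": 0.9, "wx": 0, "wy": 0, "wz": 0, "claw": 26}, {"dx": 0, "dy": 0, "dz": 0.9, "wx": 0, "wy": 0, "wz": 0, "claw": 26}]'

```text
clock: 27.4
tool_pos: [0.5763, -0.2998, 0.0135]
eef_rot: [0.655, 0.756, 0.001, 0.0]
contact_force: [-0.2, 0.2, -0.0]
opening: 0.297
finger_force: 0.0
```

>>> step_arm --motion '[{"dx": 0, "dy": 0, "dz": -0.2, "wx": 0, "wy": 0, "wz": 0, "claw": 26}, {"dx": 0, "dy": 0, "dz": -0.6, "wx": 0, "wy": 0, "wz": 0, "claw": 26}, {"dx": 0, "dy": 0, "dz": -1, "wx": 0, "wy": 0, "wz": 0, "claw": 26}, {"dx": 0, "dy": 0, "dz": -1, "wx": 0, "wy": 0, "wz": 0, "claw": 26}]'

```text
clock: 27.8
tool_pos: [0.5791, -0.3008, 0.0985]
eef_rot: [0.655, 0.756, 0.002, 0.004]
contact_force: [-0.3, 0.2, 1.3]
opening: 0.292
finger_force: 0.0
```

>>> step_arm --motion '[{"dx": 0, "dy": -0.5, "dz": -0.3, "wx": 0, "wy": 0, "wz": 0, "claw": 26}, {"dx": 0, "dy": -1, "dz": -0.6, "wx": 0, "wy": 0, "wz": 0, "claw": 26}, {"dx": 0, "dy": -1, "dz": -0.6, "wx": 0, "wy": 0, "wz": 0, "claw": 26}]'

```text
clock: 28.1
tool_pos: [0.4911, -0.3141, 0.1431]
eef_rot: [0.656, 0.754, -0.002, -0.001]
contact_force: [1.5, -0.5, -0.3]
opening: 0.293
finger_force: 0.0
```

>>> step_arm --motion '[{"dx": 0, "dy": -0.5, "dz": 0, "wx": 0, "wy": 0, "wz": 0, "claw": 26}, {"dx": 0, "dy": -1, "dz": 0, "wx": 0, "wy": 0, "wz": 0, "claw": 26}, {"dx": 0, "dy": -1, "dz": 0, "wx": 0, "wy": 0, "wz": 0, "claw": 26}, {"dx": 0, "dy": -1, "dz": 0, "wx": 0, "wy": 0, "wz": 0, "claw": 26}]'

```text
clock: 28.5
tool_pos: [0.4174, -0.3228, 0.1408]
eef_rot: [0.655, 0.756, 0.0, -0.0]
contact_force: [0.8, -0.6, 0.3]
opening: 0.288
finger_force: 0.0
```

```bash
python3 - <<'E'
from m import *
snap('top','top6');snap('side','s2');S=load('top6')
for n,u,v,r,z in(('lid',330,156,36,.038),('pen',252,170,40,.004),('scr',402,160,40,.004),('sq',178,185,46,.004),('gauge?',478,191,22,.010)): print(n,meas(S,u,v,r,z))
im=load('top6')['im'][100:340,130:530,::-1]; b=load('s2')['im'][100:400,200:600,::-1]
cv2.imwrite('pics/f.png',np.hstack([cv2.resize(im,(400,240)),cv2.resize(b,(320,240))]))
E
```

```text
lid [ 646.9  -11.2  112.1  109.7  179.4   44.3   66.9 2610. ]
pen [618.3 147.3 138.   28.  175.6  19.5  24.4 714. ]
scr [ 642.8 -149.6  132.9   23.9  174.3   13.1   18.2  635. ]
sq [ 593.9  291.7  113.2  113.   133.6    6.8   16.4 2145. ]
gauge? [ 575.4 -301.    81.1   16.5   98.5   18.2   22.1  354. ]
```

View pics/f.png

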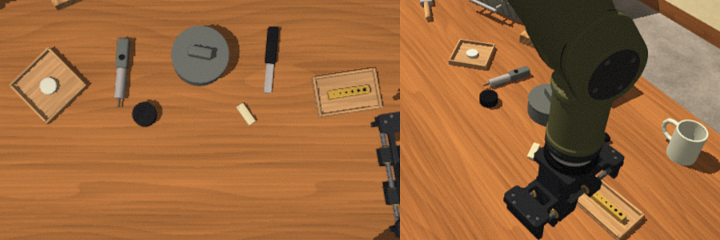

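The final picture shows the checker in the square tray, the gauge lengthwise in the oblong tray (98.5°, against 98.2° for the tray) and the lid seated. The pen and scraper have not moved.

```bash
python3 -c "
from plant import workorder;print(workorder.finish_job())"
```

```text
the job is handed in; nothing more can be done
None
```

The job is handed in at about 28.6 s on the robot's clock (144 s limit): both dice are in the tub with the lid level and seated, the checker is flat in the square tray, the gauge lies lengthwise in the oblong tray, and the pen and scraper have not moved; the hand-in returned no verdict, so this rests on the last camera check.

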